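# Close the steam vent of the rice box

## Task

The rice is in the hot-holding box with the green vent plate and must not dry out before lunch. Press down on the green plate and slide it towards the robot's end of the box until it is fully shut over the steam slots. Leave the orange vent plate of the other box as it is.

Things in the scene. Friction and masses are not known exactly. Their poses are not given: they have to be found in the camera images.
- green_top (a point): Top centre of the green vent plate, moving with it: flat, no handle, 80 x 62 mm (x, y), 2.5 mm thick, flush in a channel 150 x 64 mm, 3 mm deep, mid-lid on a fixed metal box 300 x 190 mm (x, y), 110 mm high, turned up to 20 degrees. Plate top 110 mm above the table. x runs along the channel, away from the robot's end; z up. The plate shuts towards -x.
- green_plate (a joint): How far the green plate has slid towards shut, in m: 0 open (far end), 0.070 shut against the stop at the robot's end, over five dark slots. It starts at 0 to 0.02. About 1.5 N of friction, no spring, stays where left; a shut gripper pressing on it with 5 to 20 N carries it along.
- orange_top (a point): Top centre of the orange vent plate, on the other holding box; same shape, sizes and axes.
- orange_plate (a joint): How far the orange plate has slid towards shut, in m (0 open, 0.070 shut). It may start anywhere and is to be left alone.

How it is judged:
By the outcome, as a careful person would: the job done as asked, in the order asked, and still so for the second after the job is handed in, with the robot touching nothing.
It also fails if it takes over 32 s, if anything falls off the work surface, if the arm or the gripper's body presses on something with over 40 N, if the wrist force passes 120 N, or if a joint passes its speed limit or range.

## Robot

A 7-joint arm with a two-finger parallel gripper is mounted at the origin on the work surface. World frame = base frame: x ahead of the robot, y to its left, z up, the work surface at z = 0. Lengths are in mm, angles in degrees, forces in N, time in s.
With the tool pointing down it reaches from about 425 to 925 mm from the base axis. Payload 6.8 kg.
Tool frame: the origin (TCP) lies midway between the tips of the shut fingers; the grasp point (between the pads) lies 19 mm behind it; z points along the fingers, y is the direction in which the jaws open and shut (so a half turn about z gives the same grasp; the last joint's range is limited). The gripper opens to 85 mm and grips with 20 to 120 N. Pads are 22 mm wide; open, the fingers measure 114 mm over their backs; the gripper's body (76 mm by 85 mm) begins 54 mm behind the grasp point. The pads swing forward as they close: fully open they stand 13 mm farther back than shut.
Start: joints at [63.306, 27.33, 1.283, 89.118, -0.659, 63.558, -4.761], TCP at [236.404, -632.266, 231.308] pointing down, gripper open.
Joint ranges: [-169.35, 169.35], [-19.33, 120.38], [-80.79, 83.38], [13.8, 139.57], [-78.32, 258.32], [9.67, 109.79], [-169.56, 169.56]. Speed limits (degrees/s): [136.94, 136.94, 180, 180, 180, 180, 180].

## Interface

Orientations are given as [roll, pitch, yaw] about the fixed x, y, z axes, in that order (R = Rz(yaw) Ry(pitch) Rx(roll)).
In Python, from plant import get_obs, snapshot, get_calibration, close_job gives the robot as it stands.
- The arm moves only by the shell command python3 -m handwheel 'ROWS' [FORCE]. ROWS is JSON, one flat list of numbers, 7 for each row, row after row: the opening, from -1 (shut) to 1 (fully open), so that 0 is half open, then the shift along the world's x, y, z normalised to -1 to 1, where 1 is 100 mm, then the turn, a rotation vector about the world's x, y, z normalised to -1 to 1, where 1 is 90 degrees. In form: [grip, tx, ty, tz, rx, ry, rz, grip, tx, ty, tz, rx, ry, rz, ...]. A call has 1 to 20 rows; each row is the pose to reach, as a shift and turn from the pose commanded when the call began; what a row does not reach only later rows make up. A row lasts 1/8 s, in which the tool goes at most 62.5 mm and 10.7 degrees, less where a joint would pass 70% of its speed; a pose out of reach is approached as far as the arm can. A call with a number of a shift or a turn outside -1 to 1 is refused whole. A call with a gripper value outside its range is refused whole. The fingers move at their own pace and stop on an object; FORCE is the grip in N (left out, the last holds). Time passes only in rows, so rows that repeat a pose let the fingers close. It gives the time, the measured TCP pose, the force and the opening at its end, in the units of the state.
- get_obs(): the state, without advancing time (a new reading comes with each control period).
- snapshot(name): name is "scene" or "side" or "wrist"; returns (picture, depth): 480x640x3 uint8, red, green, blue; 480x640 float32, mm along the optical axis (not along the pixel's ray), 0 where there is no reading.
- get_calibration(name): a dict with "fx", "fy", "cx", "cy" (pixels), "extrinsics" (4x4, takes a point from world to camera coordinates); the wrist camera has in their place "hand_eye" (4x4, takes a point from camera to tool coordinates, whose origin is the TCP and whose axes are the flange's). Camera axes: x right, y up, looking along -z (the intrinsics and any distortion apply to the point x, -y, -z); pixel columns grow to the right and rows downward; lengths in mm; the calibration is good to about 2 mm. A picture is of the moment at which its call begins: read the wrist's pose just before it. get_calibration takes no time and is no camera call.
- close_job(): hands the job in, once; it reports no verdict.
The state is a dict: "t": time; "q": joint angles; "joint_velocities": joint speeds; "tau": joint torques, N m; "eef_pos": TCP position; "tcp_rot": TCP orientation; "contact_force": force on the tool from outside, world axes, zero at the start; "wrist_torque": the same for the moment, N m; "finger_gap": finger opening in mm.
Only numpy, scipy, OpenCV 4.12 (cv2) and the standard library are available. Lean on these libraries where they do the work, as an engineer would, in place of code of your own. Each camera call takes 0.05 s, during which the arm holds its last target.

## Working session

There is one attempt and no reset: what is moved stays moved. The work goes in short steps, Python scripts to look and compute and a shell command to move; the robot and the scene stay as the last step left them, time stands still between calls to the robot, and variables do not carry over. Pictures are saved under pics/ and viewed, and the job is handed in when it is done.

```bash
mkdir -p pics
cat > h.py <<'E'
import numpy as np, cv2
from plant import *
def save(n,im): cv2.imwrite(f'pics/{n}.png',im[:,:,::-1])
def world(name,u,v,d,K):
    x=(u-K['cx'])/K['fx']*d; y=(v-K['cy'])/K['fy']*d
    p=np.array([x,-y,-d,1.]); return (np.linalg.inv(np.array(K['extrinsics']))@p)[:3]
E
python3 - <<'E'
from h import *
o=get_obs();print({k:np.round(v,2) for k,v in o.items()})
for n in('scene','side'):
    im,d=snapshot(n);save(n+'0',im);np.save(n+'0.npy',d);K=get_calibration(n);print({k:v for k,v in K.items() if k!='extrinsics'})
E
```

```text
{'t': np.float64(0.0), 'q': array([63.31, 27.38,  1.28, 89.18, -0.66, 63.56, -4.76]), 'joint_velocities': array([ 0.03,  0.02,  0.06,  0.12,  0.02, -0.07, -0.01]), 'tau': array([-0.000e+00, -5.965e+01,  1.610e+00, -2.812e+01,  1.000e-02,
        1.000e-02, -0.000e+00]), 'eef_pos': array([ 236.15, -631.72,  230.31]), 'tcp_rot': array([-1.7989e+02,  1.0000e-02,  2.0500e+01]), 'contact_force': array([ 0.73,  0.65, -0.43]), 'wrist_torque': array([-0.01, -0.03, -0.01]), 'finger_gap': np.float64(85.4)}
{'fx': 439.97580227406013, 'fy': 439.97580227406013, 'cx': 321.4909683634457, 'cy': 243.35193770761597}
{'fx': 440.0531405499318, 'fy': 440.0531405499318, 'cx': 315.99784102940976, 'cy': 241.43828728014327}
```

```bash
ls pics
```

```text
scene0.png
side0.png
```

View pics/scene0.png

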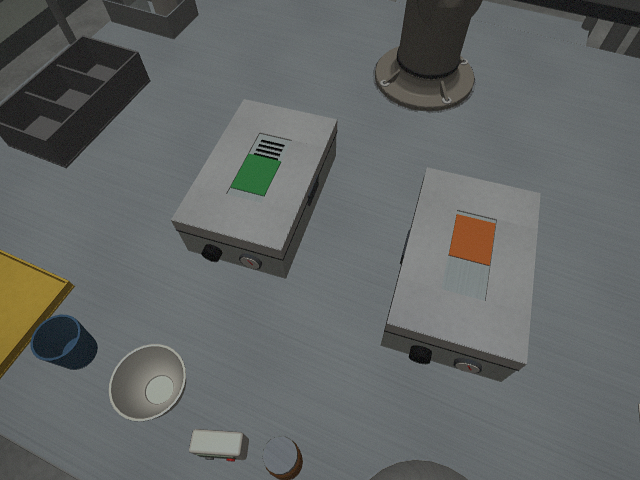

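View pics/side0.png

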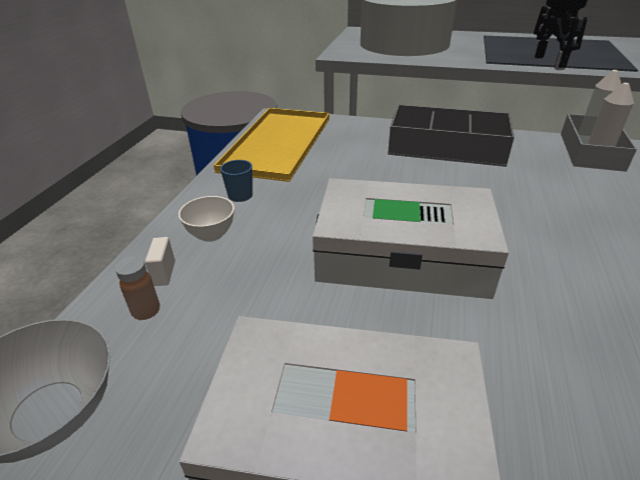

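Run:
```python
from h import *
im=cv2.imread('pics/scene0.png');cv2.imwrite('pics/crop0.png',cv2.resize(im[90:290,160:360],None,fx=3,fy=3,interpolation=cv2.INTER_CUBIC))
for n in('scene','side'):
    im=cv2.imread(f'pics/{n}0.png');d=np.load(n+'0.npy');K=get_calibration(n)
    hsv=cv2.cvtColor(im,cv2.COLOR_BGR2HSV)
    m=cv2.inRange(hsv,(45,120,50),(75,255,255))
    k,l,s,c=cv2.connectedComponentsWithStats(m);i=1+np.argmax(s[1:,4]);print(n,s[i],c[i])
    v,u=np.where(l==i);P=np.array([world(n,a,b,d[b,a],K) for a,b in zip(u,v) if d[b,a]>0])
    print('z',np.median(P[:,2]),P[:,2].std())
    # intersect with z=110
    Ei=np.linalg.inv(np.array(K['extrinsics']));C=Ei[:3,3]
    A=np.array([(lambda r:(C+r*(110-C[2])/r[2])[:2])(Ei[:3,:3]@np.array([(a-K['cx'])/K['fx'],-(b-K['cy'])/K['fy'],-1])) for a,b in zip(u,v)])
    print('mean',A.mean(0),P.mean(0)); print(cv2.minAreaRect(A.astype(np.float32)))
    print(np.round(cv2.boxPoints(cv2.minAreaRect(A.astype(np.float32))),1))
```

```text
scene [ 231  154   50   42 1276] [255.669279   173.97648903]
z 108.15938805596824 1.014372000756009
mean [ 503.85974598 -168.16947732] [ 502.57320491 -169.10291406  108.17759322]
((502.64569091796875, -168.49098205566406), (80.41206359863281, 62.17254638671875), 5.8445892333984375)
[[ 459.5 -141.7]
 [ 465.8 -203.5]
 [ 545.8 -195.3]
 [ 539.5 -133.5]]
side [373 199  48  22 867] [396.6828143  209.89158016]
z 108.56043000427744 0.8086238461015092
mean [ 501.13913742 -166.59561259] [ 501.22917116 -168.77804994  108.56784028]
((501.1022644042969, -167.4650421142578), (79.57566833496094, 59.406219482421875), 5.821350574493408)
[[ 458.5 -142. ]
 [ 464.5 -201.1]
 [ 543.7 -193. ]
 [ 537.7 -133.9]]
```

View pics/crop0.png

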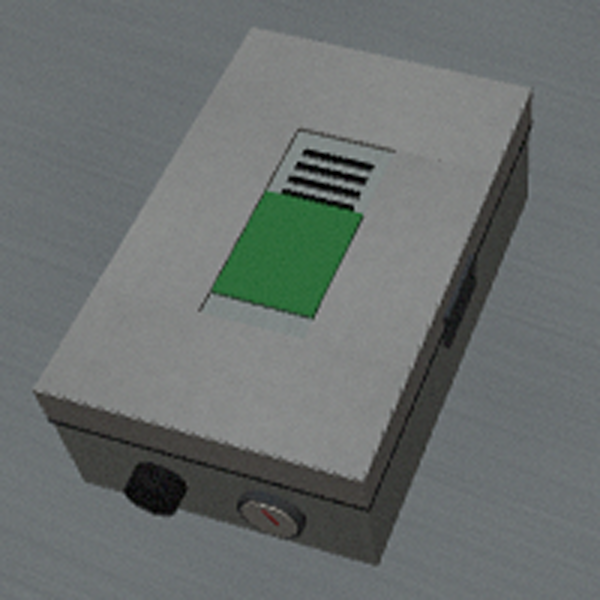

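```bash
python3 -m handwheel '[-1,0.275,0.465,0,0,0,-0.016,-1,0.55,0.93,0,0,0,-0.033]' 30
python3 -m handwheel '[-1,0.275,0.465,0,0,0,-0.016,-1,0.55,0.93,0,0,0,-0.033]'
```

```text
t: 0.35
eef_pos: [291.5, -538.1, 230.6]
tcp_rot: [-180.0, 0.0, 17.4]
contact_force: [1.4, -0.5, 0.5]
finger_gap: 51.3
t: 0.6
eef_pos: [347.0, -444.5, 231.0]
tcp_rot: [-180.0, 0.0, 14.5]
contact_force: [0.4, -0.1, 0.1]
finger_gap: 12.3
```

```bash
python3 -m handwheel '[-1,0.275,0.465,0,0,0,-0.016,-1,0.55,0.93,0,0,0,-0.033]'
python3 -m handwheel '[-1,0.275,0.465,0,0,0,-0.016,-1,0.55,0.93,0,0,0,-0.033]'
python3 -m handwheel '[-1,0.275,0.465,-0.2,0,0,-0.016,-1,0.53,0.93,-0.5,0,0,-0.033,-1,0.53,0.93,-0.5,0,0,-0.033]'
python3 - <<'E'
from h import *
for n in('scene','wrist'):
    im,d=snapshot(n);save(n+'1',im)
E
```

```text
t: 0.85
eef_pos: [401.9, -351.5, 231.1]
tcp_rot: [-180.0, 0.0, 11.5]
contact_force: [0.1, 0.1, 0.3]
finger_gap: -0.1
t: 1.1
eef_pos: [456.8, -258.6, 231.1]
tcp_rot: [-180.0, 0.0, 8.6]
contact_force: [0.9, -1.0, -0.5]
finger_gap: 0.1
t: 1.48
eef_pos: [509.7, -161.7, 178.9]
tcp_rot: [-179.8, 0.2, 6.1]
contact_force: [-0.1, 0.6, 0.2]
finger_gap: -0.1
```

View pics/scene1.png

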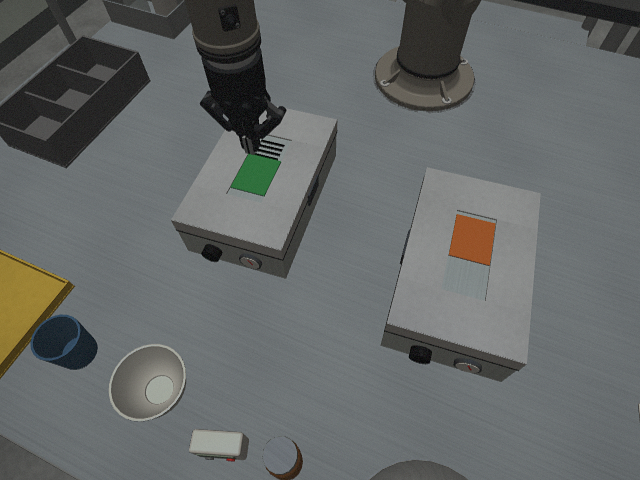

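View pics/wrist1.png

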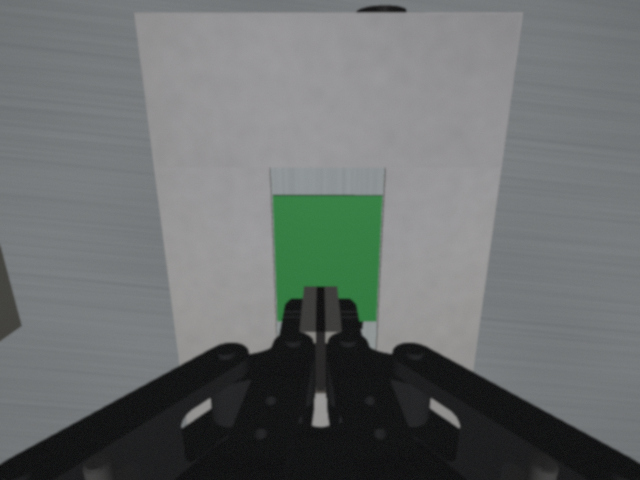

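```bash
python3 -m handwheel '[-1,0.02,0,-0.3,0,0,0,-1,0.02,0,-0.55,0,0,0,-1,0.02,0,-0.63,0,0,0,-1,0.02,0,-0.63,0,0,0]'
python3 -c "
from h import *
o=get_obs();print(o['eef_pos'],o['tcp_rot'],o['contact_force']);im,d=snapshot('wrist');save('wrist2',im);im,d=snapshot('side');save('side2',im)"
```

```text
t: 2.08
eef_pos: [511.1, -168.3, 118.6]
tcp_rot: [180.0, 0.0, 5.6]
contact_force: [0.5, 0.2, 0.4]
finger_gap: 0.0
[ 511.14695425 -168.32534191  118.60352874] [1.79980028e+02 9.94964586e-03 5.55952955e+00] [0.5046673  0.20495263 0.39221961]
```

View pics/wrist2.png

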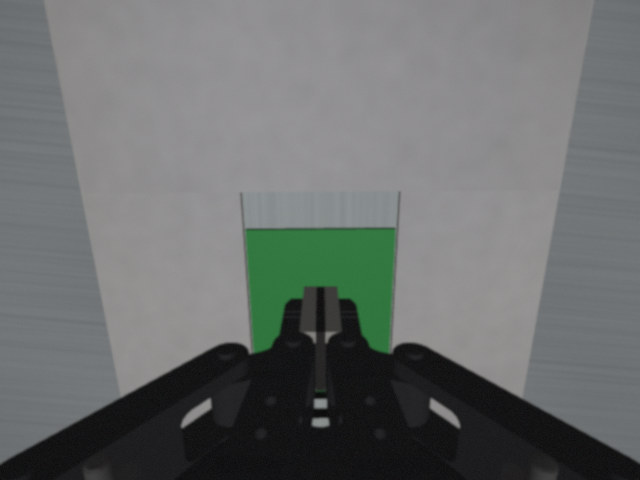

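View pics/side2.png

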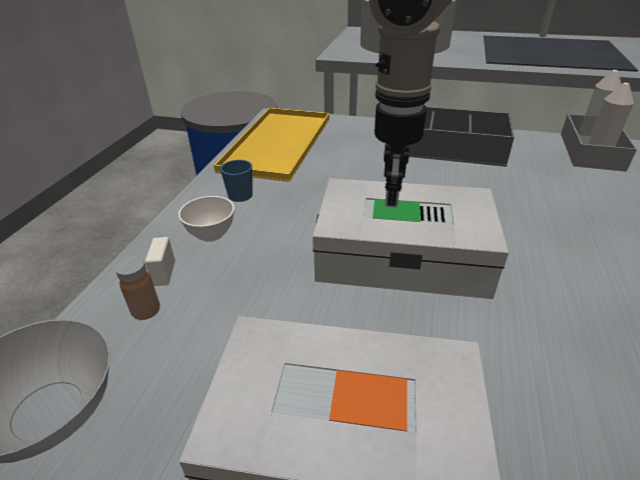

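Tip centred over the plate, seen at about (320,290) in the wrist view between plate edges 247 and 394; the side view agrees. Now press in small steps.

```bash
python3 -m handwheel '[-1,0,0,-0.03,0,0,0,-1,0,0,-0.06,0,0,0,-1,0,0,-0.08,0,0,0,-1,0,0,-0.08,0,0,0]'
python3 -m handwheel '[-1,0,0,-0.01,0,0,0,-1,0,0,-0.02,0,0,0,-1,0,0,-0.02,0,0,0]'
```

```text
t: 2.68
eef_pos: [511.4, -167.2, 110.2]
tcp_rot: [-180.0, 0.0, 5.7]
contact_force: [0.3, -0.1, -0.2]
finger_gap: 0.5
t: 3.05
eef_pos: [513.1, -167.1, 110.0]
tcp_rot: [180.0, -0.2, 5.7]
contact_force: [-1.6, 0.9, 11.5]
finger_gap: -0.1
```

```bash
python3 -m handwheel '[-1,-0.06,-0.006,0,0,0,0,-1,-0.12,-0.012,0,0,0,0,-1,-0.18,-0.018,0,0,0,0,-1,-0.25,-0.025,0,0,0,0,-1,-0.25,-0.025,0,0,0,0]'
python3 -c "
from h import *
im,d=snapshot('wrist');save('wrist3',im);im,d=snapshot('side');save('side3',im)"
```

```text
t: 3.68
eef_pos: [487.9, -169.7, 110.0]
tcp_rot: [180.0, -0.2, 5.7]
contact_force: [-1.9, 1.8, 13.0]
finger_gap: -0.0
```

View pics/wrist3.png

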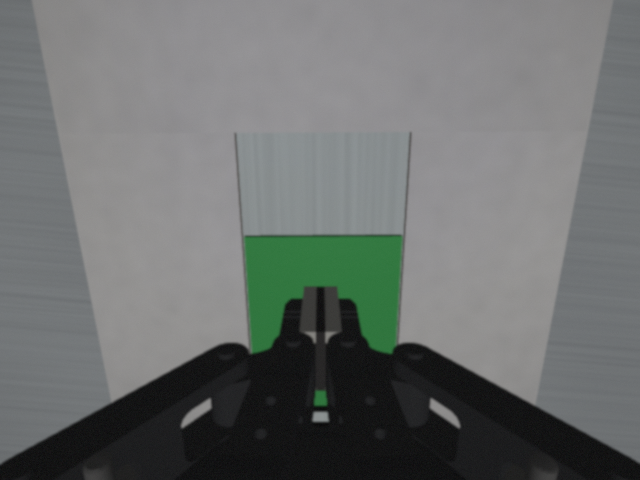

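The plate comes along: its far edge stays at row 235 while the gap behind it grew. About 30 mm is left.

```bash
python3 -m handwheel '[-1,-0.06,-0.006,0,0,0,0,-1,-0.12,-0.012,0,0,0,0,-1,-0.18,-0.018,0,0,0,0,-1,-0.24,-0.024,0,0,0,0,-1,-0.24,-0.024,0,0,0,0]'
python3 -m handwheel '[-1,-0.03,-0.003,0,0,0,0,-1,-0.06,-0.006,0,0,0,0,-1,-0.06,-0.006,0,0,0,0]'
python3 -m handwheel '[-1,-0.02,-0.002,0,0,0,0,-1,-0.04,-0.004,0,0,0,0,-1,-0.04,-0.004,0,0,0,0]'
python3 -c "
from h import *
im,d=snapshot('wrist');save('wrist4',im);im,d=snapshot('side');save('side4',im[150:270,290:530].repeat(3,0).repeat(3,1))"
```

```text
t: 4.4
eef_pos: [464.1, -172.2, 110.0]
tcp_rot: [179.9, -0.2, 5.7]
contact_force: [-1.2, 1.3, 12.6]
finger_gap: -0.0
t: 4.78
eef_pos: [458.6, -172.8, 110.0]
tcp_rot: [179.9, -0.3, 5.7]
contact_force: [0.3, 1.8, 10.9]
finger_gap: 0.0
t: 5.15
eef_pos: [455.7, -173.2, 110.0]
tcp_rot: [179.9, -0.4, 5.7]
contact_force: [3.9, 0.4, 7.0]
finger_gap: 0.2
```

View pics/wrist4.png

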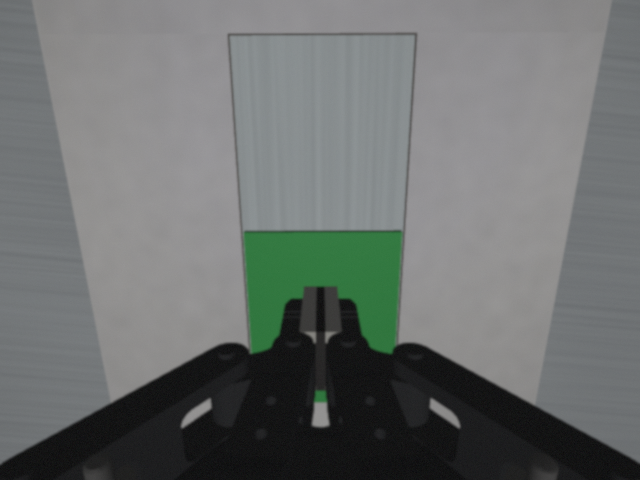

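View pics/side4.png

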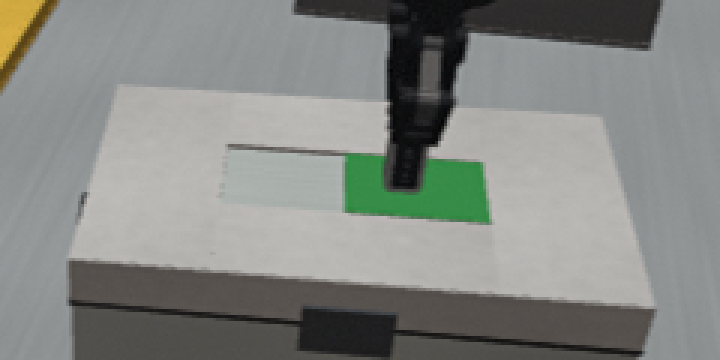

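The plate looks shut, with the last force rising as at a stop. I'll make sure with a firmer press and a little more slide, then lift.

```bash
python3 -m handwheel '[-1,0,0,-0.01,0,0,0,-1,-0.02,-0.002,-0.01,0,0,0,-1,-0.04,-0.004,-0.01,0,0,0,-1,-0.06,-0.006,-0.01,0,0,0,-1,-0.06,-0.006,-0.01,0,0,0]'
python3 -m handwheel '[-1,0,0,0.05,0,0,0,-1,0,0,0.2,0,0,0,-1,0,0,0.6,0,0,0,-1,0,0,1,0,0,0]'
python3 -m handwheel '[-1,0,-0.4,0.1,0,0,0,-1,0,-1,0.2,0,0,0,-1,0,-1,0.2,0,0,0]'
python3 -m handwheel '[-1,0,-0.4,0,0,0,0,-1,0,-1,0,0,0,0,-1,0,-1,0,0,0,0]'
python3 - <<'E'
from h import *
for n in('scene','side'):
    im,d=snapshot(n);K=get_calibration(n);save(n+'5',im)
    if n=='scene': save('c5',im[90:290,160:360].repeat(3,0).repeat(3,1))
    for lo,hi in(((45,120,50),(75,255,255)),((5,150,50),(18,255,255))):
        out=[]
        for I in (cv2.imread(f'pics/{n}0.png'),im[:,:,::-1].copy()):
            m=cv2.inRange(cv2.cvtColor(I,cv2.COLOR_BGR2HSV),lo,hi)
            k,l,s,c=cv2.connectedComponentsWithStats(m);i=1+np.argmax(s[1:,4]);v,u=np.where(l==i)
            Ei=np.linalg.inv(np.array(K['extrinsics']));C=Ei[:3,3]
            A=np.array([(lambda r:(C+r*(110-C[2])/r[2])[:2])(Ei[:3,:3]@np.array([(a-K['cx'])/K['fx'],-(b-K['cy'])/K['fy'],-1])) for a,b in zip(u,v)])
            out.append(cv2.minAreaRect(A.astype(np.float32)))
        print(n,out)
E
```

```text
t: 5.88
eef_pos: [451.8, -174.0, 110.0]
tcp_rot: [179.8, -0.6, 5.7]
contact_force: [5.8, 1.4, 10.9]
finger_gap: -0.2
t: 6.38
eef_pos: [445.5, -173.7, 208.6]
tcp_rot: [-180.0, 0.1, 5.6]
contact_force: [0.2, -0.8, 0.4]
finger_gap: -0.1
t: 6.75
eef_pos: [445.1, -278.9, 228.6]
tcp_rot: [179.9, -0.0, 5.2]
contact_force: [-0.2, -0.4, 0.1]
finger_gap: -0.1
t: 7.12
eef_pos: [444.3, -377.8, 227.2]
tcp_rot: [179.9, 0.1, 5.3]
contact_force: [0.3, 0.2, -0.2]
finger_gap: -0.3
scene [((502.64569091796875, -168.49098205566406), (80.41206359863281, 62.17254638671875), 5.8445892333984375), ((449.43817138671875, -174.005615234375), (79.46414947509766, 61.89902114868164), 5.68041467666626)]
scene [((485.0181884765625, 206.23257446289062), (79.572998046875, 61.907379150390625), 6.068893909454346), ((485.05181884765625, 206.32437133789062), (79.57073974609375, 61.67890548706055), 5.904506683349609)]
side [((501.1022644042969, -167.4650421142578), (79.57566833496094, 59.406219482421875), 5.821350574493408), ((448.55682373046875, -172.98666381835938), (77.65089416503906, 59.575748443603516), 5.868274688720703)]
side [((483.708740234375, 207.23838806152344), (78.40495300292969, 61.75601577758789), 6.0706400871276855), ((483.72027587890625, 207.23953247070312), (78.39804077148438, 61.79285430908203), 6.098857879638672)]
```

View pics/c5.png

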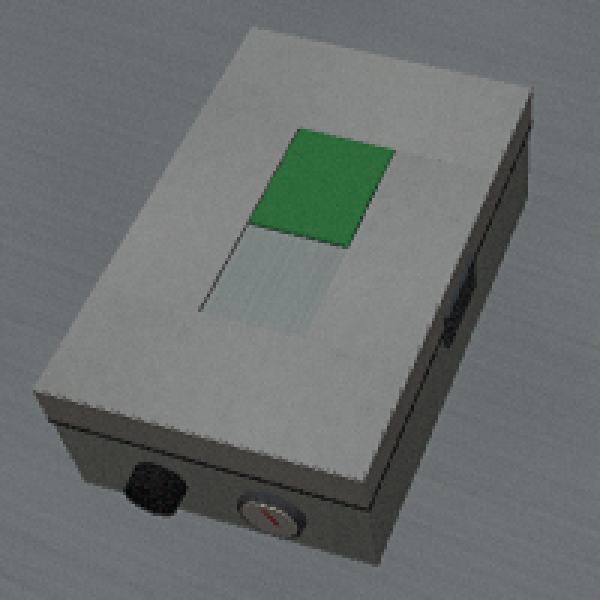

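View pics/side5.png

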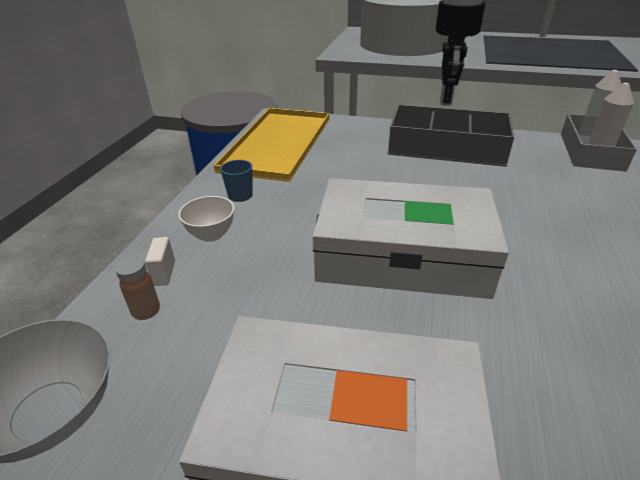

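The plate's near edge, at (298,128) in the crop, lies on the channel's end corner, seen at (298,130) in the first picture. No slot shows, and the orange plate hasn't moved.

```bash
python3 -c "
from plant import *
print(close_job())"
```

```text
the job is handed in; nothing more can be done
None
```

The green vent plate is shut over the steam slots, and I handed the job in with the arm clear of the box. I pressed on the plate with the shut gripper at about 7 to 13 N, slid it about 53 mm towards the robot's end, and pushed a little further once it reached the stop. Then I lifted off and moved away.

- **Green plate:** In the last pictures its near edge lies on the end of the channel and no slot shows. During the extra push, the slide force rose to about 6 N and the fingertip slipped a few mm on the plate, as it would against the stop.
- **Orange plate:** Its measured position changed by less than 0.2 mm, which is within measurement noise.
- **Disagreement:** The two fixed cameras put the green plate's position within about 1.6 mm of each other, which is within the calibration.
- **Time and force:** It took about 7.2 s, and the readings after each move showed at most about 13 N.

No check failed.

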